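# Rinse the flux brush and hold its bayonet lid at the vent mark

### The job

Take the flux jar's brush lid from its white drip stand by the green bar, dip the bristles into the steel rinse cup, then put the lid into the amber jar with its white pointers at the white marks and turn it clockwise until the pointers stand at the middle of the green vent marks, halfway to the red lock marks; never let it reach the lock click. The lid is sprung and turns back if let go, so finish while still gripping it there, down on the jar. Leave the cup standing where it is, and do not disturb the solder reel, the circuit board or the screwdriver.

Things in the scene. Friction and masses are not known exactly. Their poses are not given: they have to be found in the camera images.
- lid_grip (a point): Grip point of the loose brush lid (about 90 g): on its axis, middle of the green bar, 23 mm above the underside of its black flange. Bar: 44 mm long (lid's x), 14 mm thick (y), from 17 mm below to 17 mm above this point. Flange: 66 mm diameter, 6 mm thick, with white pointers at +x and -x. The lid is the same after a half turn. z is up.
- lid: The same lid; origin on the axis at the flange's underside, x through lugs and pointers, z up. Below: a 42 mm diameter plug, 16 mm long, tapered at the bottom, with lugs at +x and -x (10 mm wide, reaching 29 mm from the axis, 8 to 13 mm below the flange), then the brush stem and bristles (10 mm diameter, 20 mm long) down to 65 mm below the flange.
- brush_tip (a point): Lower end of the bristles, on the lid's axis, 65 mm below the flange's underside.
- stand: White plastic drip stand fixed to the bench, a tube 76 mm outside, 61 mm inside, 75 mm high; origin at the centre of its underside. At the start the lid's flange rests on its rim with the brush hanging inside; lift the lid straight up.
- cup: Loose open steel rinse cup, 60 mm high, rim 72 mm outside diameter, wall 3 mm, about 0.3 kg; origin at the centre of its underside.
- jar: Amber flux jar fixed to the bench, steel bayonet collar 94 mm in diameter, flat top 90 mm up. Origin at the underside's centre, z up. Opening 48 mm in diameter with two entry slots 16 mm wide, reaching 31 mm from the axis, along +x and -x at the white marks. Green vent marks: centred 40 deg (0.70 rad) clockwise from above of the white; red lock marks: 82 deg (1.43 rad).
- jar_mouth (a point): Centre of the jar's mouth, top of the collar, 90 mm above the bench. The lid drops in with its x along the jar's x, either way round, until its flange lies on the collar (lid_grip 113 mm above the bench), then turns clockwise only, with 3 mm upward play. From 66 deg on, spring plungers resist before the click. Room for the brush inside.
- return_ring (a joint): Sprung ring inside the jar, pushed round by the lid's lugs, in rad: 0 unloaded; about the lid's clockwise turn less 0.13 (about 0.57 at the middle of the green marks, 1.3 at the lock). It resists with about 0.03 N m at first and 0.12 N m at the green marks, and turns a released lid back.
- reel: Bystander: blue solder reel, 60 mm diameter, 38 mm high; origin at the centre of its underside.
- board: Bystander: green circuit board, 100 x 130 mm, on two bars, 30 mm high overall; origin at the centre of its underside.
- driver: Bystander: red-handled screwdriver, 160 mm long, lying on the bench.
There are look-alikes about, which are no part of the job. Leave any blue, pink or yellow look-alike of the lid alone.

How it is judged:
By the outcome, as a careful person would: the job done as asked, in the order asked, and still so for the second after the job is handed in, while the arm keeps its last pose, push and grip.
It also fails if it takes over 48 s, if anything falls off the work surface, if the arm or the gripper's body presses on something with over 40 N, if the wrist force passes 120 N, or if a joint passes its speed limit or range.

### The arm

A 6-joint arm with a two-finger parallel gripper is mounted at the origin on the work surface. World frame = base frame: x ahead of the robot, y to its left, z up, the work surface at z = 0. Lengths are in m, angles in rad, forces in N, time in s.
With the tool pointing down it reaches from about 0.25 to 0.725 m from the base axis. Payload 4 kg.
Tool frame: the origin (TCP) lies midway between the tips of the shut fingers; the grasp point (between the pads) lies 19 mm behind it; z points along the fingers, y is the direction in which the jaws open and shut (so a half turn about z gives the same grasp; the last joint's range is limited). The gripper opens to 85 mm and grips with 20 to 120 N. Pads are 22 mm wide; open, the fingers measure 114 mm over their backs; the gripper's body (76 mm by 85 mm) begins 54 mm behind the grasp point. The pads swing forward as they close: fully open they stand 13 mm farther back than shut.
Start: joints at [1.178, 0.241, 0.005, 1.335, 0, 1.571], TCP at [0.191, 0.462, 0.231] pointing down, gripper open.
Joint ranges: [-2.72, 2.72], [-1.05, 1.87], [-1.09, 1.28], [-1.99, 2.15], [-1.42, 1.44], [-3.14, 3.14]. Speed limits (rad/s): [2.79, 2.79, 3.14, 3.14, 3.14, 3.14].

### API

Orientations are given as a unit quaternion [x, y, z, w].
In Python, from workcell import get_obs, camera, camera_model, job_done, masks_of gives the robot as it stands.
- The arm moves only by the tool jog_arm, never from a script. Its argument "deltas" is a list that holds one entry, the list of rows, each a list of 7 numbers: the shift along the tool's x, y, z in mm, then the turn, a rotation vector about the tool's x, y, z in degrees, then the finger opening in mm, from 0 to 85.4. A call has 1 to 5 rows; each row shifts and turns the pose as measured when the row begins, along the tool's axes as they then stand; what a row does not reach is not made up. A row lasts 1/10 s, in which the tool goes at most 50 mm and 8.59 degrees, less where a joint would pass 70% of its speed; a pose out of reach is approached as far as the arm can. A call with a gripper value outside its range is refused whole. The fingers move at their own pace and stop on an object; the grip force is fixed at half the most. Time passes only in rows, so rows that do not move let the fingers close. It gives the time, the measured TCP pose, the force and the opening at its end, in the units of the state.
- get_obs(): the state, without advancing time (a new reading comes with each control period).
- camera(name): name is "side" or "top"; returns the picture (420x560x3 uint8, red, green, blue); there is no depth.
- camera_model(name): a dict with "fovy" (degrees; the focal length in pixels is half the picture's height over the tangent of half this angle, whatever the lens; pixels are square), "cx", "cy" (the principal point, pixels), "k1" (the pictures are not rectified: a ray, as slopes to the right and down, at radius r is drawn at 1 + k1 r^2 times it, then the intrinsics apply), "pose" (4x4, takes a point from camera to world coordinates). Camera axes: x right, y down, z forward; pixel columns grow to the right and rows downward; lengths in m; the calibration is good to about 2 mm. A picture is of the moment at which its call begins. camera_model takes no time and is no camera call.
- job_done(): hands the job in, once; it reports no verdict.
Trained networks look in the newest picture that a camera, given by its name, has taken for a name from the list of things; names that differ only in an ending like _2 or _b are one class to them, and where a whole thing is asked for, a point or a joint stands for the part that bears it (a point fixed in the world has none). Each returns a list of dicts, best first, with "conf" (0 to 1); they miss things now and then, are a little off and sometimes report something else, mostly with a low value. They report only what shows in the picture. A call takes as long as a camera call. They do not tell look-alikes from the thing itself.
- masks_of(target, camera): "pixels" (420x560 bool, what is visible of it) and "at" ([column, row] in pixels, amid what is visible of it).
The state is a dict: "clock": time; "joint_pos": joint angles; "joint_vel": joint speeds; "tau": joint torques, N m; "eef_pos": TCP position; "tool_rot": TCP orientation; "ft_force": force on the tool from outside, world axes, zero at the start; "ft_torque": the same for the moment, N m; "grip_width": finger opening in m.
Only numpy, scipy, OpenCV 4.12 (cv2) and the standard library are available. Lean on these libraries where they do the work, as an engineer would, in place of code of your own. Each camera call takes 0.05 s, during which the arm holds its last target. There are 200 camera calls.

## Working session

There is one attempt and no reset: what is moved stays moved. The work goes in short steps, Python scripts to look and compute and a tool call to move; the robot and the scene stay as the last step left them, time stands still between calls to the robot, and variables do not carry over. Pictures are saved under pics/ and viewed, about 8 in all and at most 12, crops included, and the job is handed in when it is done.

Besides the shell and the picture viewer there is one more tool, called after "Request:" as name([rows], argument=value, ...), one row to a line, values as JSON. jog_arm: Moves the arm, as the interface text tells. Its arguments: {"type":"object","properties":{"deltas":{"type":"array"}},"required":["deltas"]}

```bash
mkdir -p pics
cat > h.py <<'E'
import numpy as np, cv2
from workcell import *
def save(name,fn,crop=None,scale=1):
    im=camera(name)
    if crop: im=im[crop[1]:crop[3],crop[0]:crop[2]]
    if scale!=1: im=cv2.resize(im,None,fx=scale,fy=scale,interpolation=cv2.INTER_CUBIC)
    cv2.imwrite('pics/'+fn,im[:,:,::-1])
def cam(name):
    m=camera_model(name); f=210/np.tan(np.radians(m['fovy'])/2); return m,f,np.array(m['pose'])
def toplane(name,px,z):
    m,f,T=cam(name); p=np.atleast_2d(np.array(px,float))
    d=(p-[m['cx'],m['cy']])/f; s=d.copy()
    for _ in range(20): s=d/(1+m['k1']*(s**2).sum(1,keepdims=True))
    r=np.c_[s,np.ones(len(s))]@T[:3,:3].T; o=T[:3,3]
    return o+r*((z-o[2])/r[:,2])[:,None]
def proj(name,P):
    m,f,T=cam(name); q=(np.atleast_2d(P)-T[:3,3])@T[:3,:3]; s=q[:,:2]/q[:,2:]
    return s*(1+m['k1']*(s**2).sum(1,keepdims=True))*f+[m['cx'],m['cy']]
E
python3 - <<'E'
from h import *
for n in('top','side'):
    save(n,n+'0.png'); m,f,T=cam(n); print(n,f,m['cx'],m['cy'],m['k1'],T.round(3).tolist())
    for t in('lid','stand','cup','jar','reel','board','driver'):
        for d in masks_of(t,n): print(t,round(d['conf'],2),d['at'],d['pixels'].sum(),toplane(n,d['at'],.09).round(3)[0,:2])
print(get_obs())
E
```

```text
top 380.9374627106714 277.18338574537387 201.96181936775076 -0.04061812726517871 [[0.098, -0.974, 0.206, 0.306], [-0.995, -0.096, 0.02, 0.033], [0.001, -0.207, -0.978, 1.067], [0.0, 0.0, 0.0, 1.0]]
lid 0.97 [326.4, 247.5] 519 [ 0.406 -0.085]
lid 0.9 [358.1, 272.7] 520 [ 0.35 -0.17]
lid 0.73 [420.8, 240.8] 491 [ 0.447 -0.327]
lid 0.57 [370.0, 224.9] 514 [ 0.475 -0.194]
stand 0.65 [359.2, 235.2] 448 [ 0.446 -0.167]
cup 0.96 [306.6, 203.7] 569 [ 0.515 -0.025]
jar 0.66 [204.1, 209.9] 1320 [0.472 0.24 ]
board 0.73 [379.7, 165.2] 1592 [ 0.64  -0.212]
driver 0.68 [205.7, 211.8] 1288 [0.468 0.235]
driver 0.55 [151.7, 211.0] 321 [0.456 0.377]
side 396.6174914733868 281.54974008800275 209.05771549365363 -0.030067527752197388 [[0.98, -0.152, 0.132, 0.416], [-0.201, -0.748, 0.633, -0.531], [0.003, -0.646, -0.763, 0.781], [0.0, 0.0, 0.0, 1.0]]
lid 0.96 [209.5, 318.7] 964 [ 0.351 -0.192]
lid 0.94 [277.5, 315.5] 960 [ 0.476 -0.211]
lid 0.75 [275.0, 386.9] 1240 [ 0.447 -0.335]
lid 0.63 [233.9, 274.8] 770 [ 0.408 -0.108]
stand 0.81 [279.4, 335.3] 1200 [ 0.472 -0.249]
cup 0.9 [278.3, 248.5] 922 [ 0.50
[... 248 characters left out ...]
5, 169.3] 1513 [0.472 0.188]
{'clock': 0.8, 'joint_pos': array([ 1.17799392e+00,  2.40543503e-01,  5.01333661e-03,  1.33523135e+00,
       -7.67765508e-08,  1.57080738e+00]), 'joint_vel': array([-0.00078393, -0.00114603,  0.0001884 , -0.00111583, -0.00108197,
        0.00068169]), 'tau': array([-1.25519316e-03, -3.72151136e+01,  2.52679449e+01,  1.03206559e-03,
       -5.15810234e-05, -2.21939821e-06]), 'eef_pos': array([0.1913871 , 0.46191428, 0.23133981]), 'tool_rot': array([1.95146416e-01, 9.80774121e-01, 1.70624956e-05, 3.43390043e-06]), 'ft_force': array([0.11316184, 0.27319925, 0.24737984]), 'ft_torque': array([ 0.01901325,  0.09425818, -0.06375515]), 'grip_width': 0.08516747245775384}
```

View pics/top0.png

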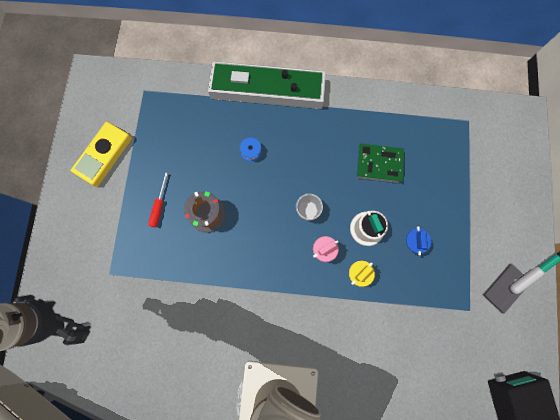

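View pics/side0.png

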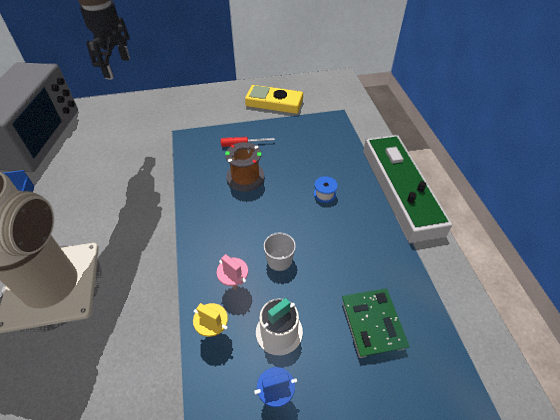

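The green-bar lid is in the white stand at top (370,226) / side (279,312). The cup is at top (309,207) and the jar at top (205,210). The pink, yellow and blue lids are look-alikes. Next I'll take a zoomed composite to get orientations.

Run:
```python
from h import *
a=camera('top').copy(); b=camera('side').copy()
def c(im,x,y): return cv2.resize(im[y-30:y+30,x-40:x+40],(400,300),interpolation=cv2.INTER_CUBIC)
im=np.vstack([np.hstack([c(a,370,226),c(a,205,210)]),np.hstack([c(b,279,315),c(b,244,165)])])
cv2.imwrite('pics/z.png',im[:,:,::-1])
for n,im,w in(('top',a,(340,200,400,252)),('side',b,(250,285,310,350))):
    hsv=cv2.cvtColor(im,cv2.COLOR_RGB2HSV); x0,y0,x1,y1=w
    g=cv2.inRange(hsv,(70,100,40),(95,255,255)); g2=np.zeros_like(g); g2[y0:y1,x0:x1]=g[y0:y1,x0:x1]
    ys,xs=np.nonzero(g2); print(n,len(xs),xs.mean(),ys.mean(),cv2.minAreaRect(np.c_[xs,ys].astype(np.float32)))
    print(toplane(n,[xs.mean(),ys.mean()],.105 if 0 else .115))
# cup rim
for n in('top','side'):
    for d in masks_of('cup',n)[:1]:
        ys,xs=np.nonzero(d['pixels']);P=toplane(n,np.c_[xs,ys],.06); print('cup',n,P.min(0),P.max(0))
```

```text
top 179 375.54748603351953 223.07262569832403 ((375.5000305175781, 223.00001525878906), (18.335756301879883, 9.838699340820312), 63.43495178222656)
[[ 0.47703191 -0.20161626  0.115     ]]
side 272 279.8125 308.7352941176471 ((278.9800109863281, 310.1399841308594), (13.000001907348633, 27.0000057220459), 53.130104064941406)
[[ 0.48086679 -0.21045717  0.115     ]]
cup top [ 0.48183116 -0.06921151  0.06      ] [ 0.5517648  -0.00291392  0.06      ]
cup side [ 0.47989539 -0.09771941  0.06      ] [5.49461235e-01 3.81823214e-04 6.00000000e-02]
```

View pics/z.png

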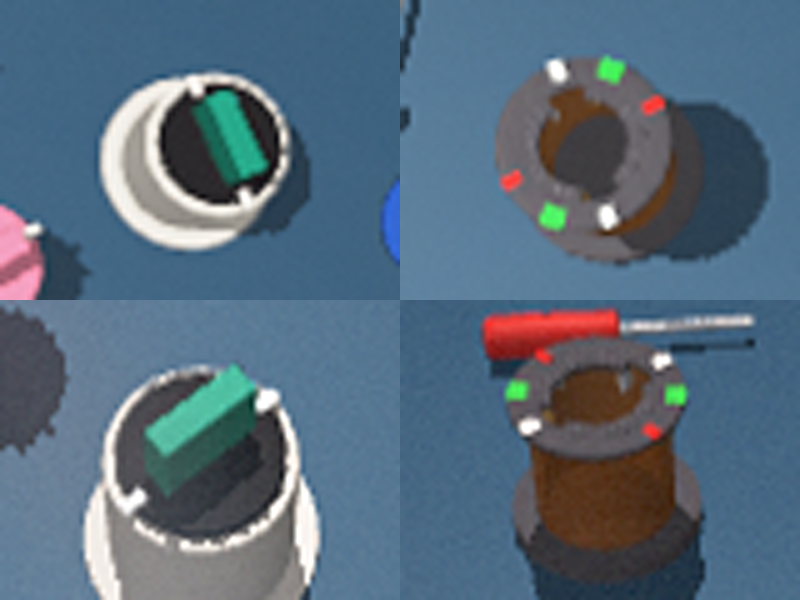

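```bash
cat > m.py <<'E'
from h import *
def pr(t,n,px,z):
    P=toplane(n,np.array(px,float)-.4,z)[:,:2]; d=P[0]-P[1]
    print(t,n,'mid',P.mean(0).round(4),'len',np.hypot(*d).round(4),'ang',np.degrees(np.arctan2(d[1],d[0])).round(1)%180)
E
python3 - <<'E'
from m import *
c=lambda x,y,ox,oy,px,py:(ox-40+(x-px)/5,oy-30+(y-py)/5)
T=lambda x,y:c(x,y,370,226,0,0); J=lambda x,y:c(x,y,205,210,400,0)
S=lambda x,y:c(x,y,279,315,0,300); K=lambda x,y:c(x,y,244,165,400,300)
pr('lid','top',[T(195,87),T(245,195)],.081);pr('lid','side',[S(265,402),S(133,500)],.081)
pr('bar','top',[T(218,95),T(255,173)],.115);pr('bar','side',[S(236,376),S(164,440)],.115)
for nm,a,b in(('white',(557,70),(608,216)),('green',(611,70),(552,217)),('red',(653,105),(511,180))): pr(nm,'top',[J(*a),J(*b)],.09)
for nm,a,b in(('white',(661,360),(530,426)),('green',(676,394),(517,391)),('red',(652,431),(543,355))): pr(nm,'side',[K(*a),K(*b)],.09)
E
```

```text
lid top mid [ 0.4809 -0.2049] len 0.0619 ang 27.9
lid side mid [ 0.4796 -0.2055] len 0.0637 ang 27.1
bar top mid [ 0.4792 -0.2049] len 0.0434 ang 28.4
bar side mid [ 0.4799 -0.205 ] len 0.0365 ang 32.6
white top mid [0.4762 0.249 ] len 0.0834 ang 26.7
green top mid [0.4759 0.2492] len 0.0832 ang 166.2
red top mid [0.4762 0.249 ] len 0.0832 ang 124.4
white side mid [0.476  0.2486] len 0.0825 ang 26.7
green side mid [0.476  0.2486] len 0.0827 ang 166.9
red side mid [0.476  0.2488] len 0.0841 ang 124.2
```

```bash
cat > plan.py <<'E'
import sys
from h import *
from scipy.spatial.transform import Rotation as R
def state():
    o=get_obs(); r=R.from_quat(o['tool_rot']).as_matrix()
    print('t',round(o['clock'],2),'pos',o['eef_pos'].round(4),'yaw',np.degrees(np.arctan2(r[1,0],r[0,0])).round(1)%360,'tilt',np.degrees(np.arccos(-r[2,2])).round(2),'F',o['ft_force'].round(1),'M',o['ft_torque'].round(3),'w',round(o['grip_width']*1000,1)); return o
def plan(p,yaw,step=46):
    o=state(); P=o['eef_pos']; r=R.from_quat(o['tool_rot'])
    y=np.radians(yaw); c,s=np.cos(y),np.sin(y)
    G=R.from_matrix(np.array([[c,s,0],[s,-c,0],[0,0,-1]]))
    rv=(r.inv()*G).as_rotvec(); d=np.array(p)-P
    n=int(max(1,np.ceil(np.linalg.norm(d)*1000/step),np.ceil(np.degrees(np.linalg.norm(rv))/8)))
    for i in range(n):
        print((r.inv().apply(d/n)*1000).round(1).tolist()+np.degrees(rv/n).round(2).tolist()); r=r*R.from_rotvec(rv/n)
if __name__=='__main__': a=[float(x) for x in sys.argv[1:]]; plan(a[:3],a[3],*a[4:])
E
python3 plan.py .48 -.205 .20 207.7
```

```text
t 1.0 pos [0.1914 0.4619 0.2313] yaw 157.5 tilt 0.0 F [-0.2 -0.1  0.1] M [-0.013  0.029  0.01 ] w 85.4
[-32.6, -31.6, 2.0, 0.0, 0.0, -3.14]
[-30.8, -33.3, 2.0, 0.0, 0.0, -3.14]
[-29.0, -35.0, 2.0, 0.0, 0.0, -3.14]
[-27.0, -36.5, 2.0, 0.0, 0.0, -3.14]
[-25.0, -37.9, 2.0, 0.0, 0.0, -3.14]
[-22.9, -39.2, 2.0, 0.0, 0.0, -3.14]
[-20.7, -40.4, 2.0, 0.0, 0.0, -3.14]
[-18.4, -41.5, 2.0, 0.0, 0.0, -3.14]
[-16.1, -42.5, 2.0, 0.0, 0.0, -3.14]
[-13.8, -43.3, 2.0, 0.0, 0.0, -3.14]
[-11.4, -44.0, 2.0, 0.0, 0.0, -3.14]
[-9.0, -44.5, 2.0, 0.0, 0.0, -3.14]
[-6.5, -44.9, 2.0, 0.0, 0.0, -3.14]
[-4.0, -45.2, 2.0, 0.0, 0.0, -3.14]
[-1.6, -45.4, 2.0, 0.0, 0.0, -3.14]
[0.9, -45.4, 2.0, 0.0, 0.0, -3.14]
```

Request:
jog_arm([
  [[-33,-32,0,0,0,-3,45],[-31,-33,0,0,0,-3,45],[-29,-35,0,0,0,-3,45],[-27,-36,0,0,0,-3,45],[-25,-38,0,0,0,-3,45]],
])

```text
clock: 1.5
eef_pos: [0.2838, 0.2529, 0.23]
tool_rot: [0.054, 0.999, 0.001, 0.001]
ft_force: [1.8, -0.2, 0.2]
grip_width: 0.0451
```

Request:
jog_arm([
  [[-23,-39,0,0,0,-3,45],[-21,-40,0,0,0,-3,45],[-18,-41,0,0,0,-3,45],[-16,-42,0,0,0,-3,45],[-14,-43,0,0,0,-3,45]],
])

```text
clock: 2.0
eef_pos: [0.3787, 0.039, 0.2314]
tool_rot: [-0.083, 0.997, 0.002, 0.004]
ft_force: [0.6, 0.5, -0.4]
grip_width: 0.0451
```

```bash
python3 plan.py .48 -.205 .17 207.7
```

```text
t 2.0 pos [0.3787 0.039  0.2314] yaw 189.6 tilt 0.51 F [ 0.6  0.5 -0.4] M [ 0.039 -0.007 -0.011] w 45.1
[-9.8, -42.9, 10.2, 0.02, 0.08, -3.02]
[-7.6, -43.4, 10.2, 0.02, 0.08, -3.02]
[-5.3, -43.7, 10.2, 0.02, 0.08, -3.02]
[-3.0, -43.9, 10.2, 0.02, 0.08, -3.02]
[-0.7, -44.0, 10.2, 0.02, 0.08, -3.02]
[1.6, -44.0, 10.2, 0.02, 0.08, -3.02]
```

Request:
jog_arm([
  [[-10,-43,8,0,0,-3,45],[-8,-43,10,0,0,-3,45],[-5,-44,10,0,0,-3,45],[-3,-44,10,0,0,-3,45],[-1,-44,10,0,0,-3,45]],
])

```text
clock: 2.5
eef_pos: [0.4689, -0.1741, 0.1851]
tool_rot: [-0.217, 0.976, 0.0, 0.009]
ft_force: [1.1, 0.4, 0.2]
grip_width: 0.045
```

```bash
python3 plan.py .48 -.205 .14 207.7
```

```text
t 2.5 pos [ 0.4689 -0.1741  0.1851] yaw 205.1 tilt 1.03 F [1.1 0.4 0.2] M [ 0.017 -0.005 -0.013] w 45.0
[1.9, -16.3, 22.6, -0.11, 0.5, -1.32]
[2.1, -16.3, 22.6, -0.11, 0.5, -1.32]
```

Request:
jog_arm([
  [[2,-16,22,0,0.5,-1.3,45],[2,-16,22,0,0.5,-1.3,45],[0,0,0,0,0,0,45]],
])

```text
clock: 2.8
eef_pos: [0.4817, -0.2122, 0.1383]
tool_rot: [-0.236, 0.972, -0.003, 0.001]
ft_force: [0.7, 1.8, -0.5]
grip_width: 0.0449
```

```bash
python3 plan.py .48 -.205 .085 207.7 25; python3 -c "
from h import *
a=cv2.resize(camera('top')[180:260,320:430],None,fx=5,fy=5);b=cv2.resize(camera('side')[250:350,215:345],None,fx=4,fy=4)
b=cv2.resize(b,(400,400))[:400,:]
cv2.imwrite('pics/g.png',np.hstack([cv2.resize(a,(400,400)),b])[:,:,::-1])"
```

```text
t 2.8 pos [ 0.4817 -0.2122  0.1383] yaw 207.3 tilt 0.33 F [ 0.7  1.8 -0.5] M [0.057 0.061 0.084] w 44.9
[-0.6, 2.5, 17.8, -0.11, -0.01, -0.12]
[-0.6, 2.5, 17.8, -0.11, -0.01, -0.12]
[-0.6, 2.4, 17.8, -0.11, -0.01, -0.12]
```

View pics/g.png

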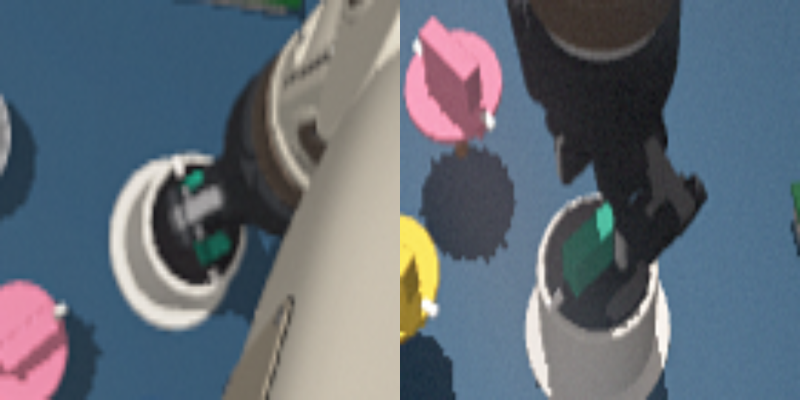

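The jaws straddle the bar, about 7 mm off in y. I'll correct that on the way down.

Request:
jog_arm([
  [[-1,5,8,0,0,0,45],[-1,2,15,0,0,0,45],[0,0,12,0,0,0,45],[0,0,10,0,0,0,45],[0,0,0,0,0,0,45]],
])

```text
clock: 3.4
eef_pos: [0.4826, -0.2, 0.0985]
tool_rot: [-0.239, 0.971, -0.005, 0.005]
ft_force: [0.2, 0.7, -1.1]
grip_width: 0.0453
```

```bash
python3 plan.py .48 -.205 .085 207.7 25
```

```text
t 3.4 pos [ 0.4826 -0.2     0.0985] yaw 207.7 tilt 0.85 F [ 0.2  0.7 -1.1] M [ 0.009  0.07  -0.012] w 45.3
[4.7, -3.1, 13.5, -0.71, 0.46, -0.04]
```

Request:
jog_arm([
  [[4,-3,7,-0.7,0.4,0,45],[0,0,4,0,0,0,45],[0,0,0,0,0,0,45]],
])

```text
clock: 3.7
eef_pos: [0.481, -0.2048, 0.0876]
tool_rot: [-0.239, 0.971, -0.0, 0.001]
ft_force: [0.2, -0.4, -0.0]
grip_width: 0.0452
```

```bash
python3 plan.py .48 -.205 .085 207.7 25
```

```text
t 3.7 pos [ 0.481  -0.2048  0.0876] yaw 207.7 tilt 0.09 F [ 0.2 -0.4 -0. ] M [0.024 0.061 0.011] w 45.2
[1.0, 0.3, 2.6, -0.03, 0.09, -0.01]
```

Request:
jog_arm([
  [[1,0,2.5,0,0,0,45],[0,0,0,0,0,0,20],[0,0,0,0,0,0,5],[0,0,0,0,0,0,5],[0,0,0,0,0,0,5]],
])

```text
clock: 4.2
eef_pos: [0.4806, -0.206, 0.0855]
tool_rot: [-0.239, 0.971, -0.0, 0.001]
ft_force: [0.4, 0.4, -1.4]
grip_width: 0.0132
```

Request:
jog_arm([
  [[0,0,0,0,0,0,5],[0,0,0,0,0,0,5]],
])

```text
clock: 4.4
eef_pos: [0.4804, -0.2059, 0.0854]
tool_rot: [-0.239, 0.971, -0.0, 0.001]
ft_force: [0.2, 0.2, -0.1]
grip_width: 0.0132
```

```bash
python3 plan.py .48 -.205 .18 207.7 25
```

```text
t 4.4 pos [ 0.4804 -0.2059  0.0854] yaw 207.7 tilt 0.15 F [ 0.2  0.2 -0.1] M [-0.03  -0.002 -0.007] w 13.2
[-0.1, 0.2, -23.7, -0.02, 0.03, -0.01]
[-0.1, 0.2, -23.7, -0.02, 0.03, -0.01]
[-0.0, 0.2, -23.7, -0.02, 0.03, -0.01]
[-0.0, 0.2, -23.7, -0.02, 0.03, -0.01]
```

Request:
jog_arm([
  [[0,0,-15,0,0,0,5],[0,0,-30,0,0,0,5],[0,0,-35,0,0,0,5],[0,0,-35,0,0,0,5],[0,0,-5,0,0,0,5]],
])

```text
clock: 4.9
eef_pos: [0.4783, -0.2045, 0.2063]
tool_rot: [-0.239, 0.971, 0.002, -0.001]
ft_force: [0.2, -0.2, -1.6]
grip_width: 0.013
```

```bash
python3 plan.py .516 -.036 .19 207.7; python3 -c "
from h import *
save('side','l.png')
for n in('top','side'):
  for d in masks_of('cup',n)[:1]:
    if n=='top': camera('top')
    print(n,d['at'],d['conf'])"
```

```text
t 4.9 pos [ 0.4783 -0.2045  0.2063] yaw 207.7 tilt 0.32 F [ 0.2 -0.2 -1.6] M [-0.046 -0.087 -0.024] w 13.0
[-27.9, 32.9, 4.2, 0.08, -0.02, -0.0]
[-27.9, 32.9, 4.2, 0.08, -0.02, -0.0]
[-27.9, 32.9, 4.1, 0.08, -0.02, -0.0]
[-27.9, 32.9, 4.1, 0.08, -0.02, -0.0]
top [308.3, 205.9] 0.88
side [273.3, 288.7] 0.5
```

View pics/l.png

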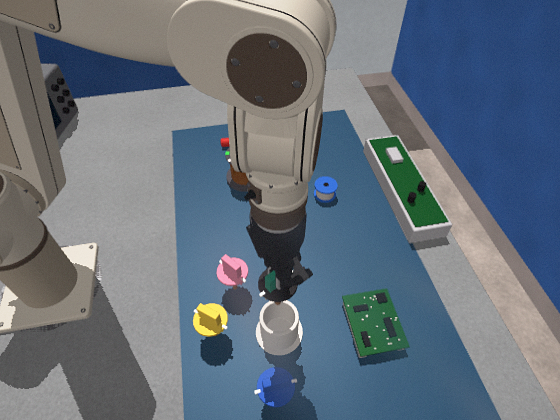

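The lid is lifted and held (side ~(270,283)), and the stand is empty. Next is the cup at (0.516,-0.036).

Request:
jog_arm([
  [[-20,23,2,0,0,0,5],[-28,33,4,0,0,0,5],[-28,33,4,0,0,0,5],[-24,28,4,0,0,0,5],[-8,10,2,0,0,0,5]],
])

```text
clock: 5.6
eef_pos: [0.5073, -0.0373, 0.1744]
tool_rot: [-0.235, 0.972, 0.009, -0.013]
ft_force: [0.2, -0.5, -2.3]
grip_width: 0.0128
```

```bash
python3 plan.py .516 -.0355 .16 207.7
```

```text
t 5.6 pos [ 0.5073 -0.0373  0.1744] yaw 207.2 tilt 1.83 F [ 0.2 -0.5 -2.3] M [-0.047 -0.012  0.   ] w 12.8
[-8.9, -2.7, 14.2, 1.33, -1.27, -0.48]
```

Request:
jog_arm([
  [[-7,-2,5,1.3,-1.3,-0.5,5],[0,0,0,0,0,0,5],[0,0,0,0,0,0,5]],
])

```text
clock: 5.9
eef_pos: [0.511, -0.0338, 0.1639]
tool_rot: [-0.242, 0.97, 0.001, -0.005]
ft_force: [-0.5, 0.5, -1.1]
grip_width: 0.0128
```

```bash
python3 plan.py .516 -.0355 .09 207.7 25
```

```text
t 5.9 pos [ 0.511  -0.0338  0.1639] yaw 208.0 tilt 0.58 F [-0.5  0.5 -1.1] M [-0.01  -0.075  0.018] w 12.8
[-1.4, -1.4, 24.6, 0.1, -0.17, 0.09]
[-1.3, -1.4, 24.6, 0.1, -0.17, 0.09]
[-1.3, -1.3, 24.6, 0.1, -0.17, 0.09]
```

Request:
jog_arm([
  [[-4,-4,12,0.3,-0.5,0.2,5],[0,0,20,0,0,0,5],[0,0,20,0,0,0,5],[0,0,0,0,0,0,5]],
])

```text
clock: 6.3
eef_pos: [0.5152, -0.0393, 0.11]
tool_rot: [-0.237, 0.972, -0.0, -0.001]
ft_force: [-0.6, 0.5, -1.8]
grip_width: 0.013
```

```bash
python3 plan.py .516 -.0355 .09 207.7 25
```

```text
t 6.3 pos [ 0.5152 -0.0393  0.11  ] yaw 207.4 tilt 0.17 F [-0.6  0.5 -1.8] M [ 0.01   0.036 -0.032] w 13.0
[-2.6, 3.0, 20.0, 0.04, -0.16, -0.3]
```

Request:
jog_arm([
  [[-2,3,10,0,0,-0.3,5],[0,0,8,0,0,0,5],[0,0,0,0,0,0,5],[0,0,0,0,0,0,5]],
])

```text
clock: 6.7
eef_pos: [0.5163, -0.0372, 0.0924]
tool_rot: [-0.238, 0.971, -0.0, -0.001]
ft_force: [1.5, 0.8, -0.7]
grip_width: 0.0132
```

```bash
python3 plan.py .516 -.0355 .19 207.7 30; python3 -c "
from h import *
a=cv2.resize(camera('side')[205:305,215:345],None,fx=5,fy=5)
cv2.imwrite('pics/d.png',a[:,:,::-1])"
```

```text
t 6.7 pos [ 0.5163 -0.0372  0.0924] yaw 207.6 tilt 0.11 F [ 1.5  0.8 -0.7] M [ 0.009 -0.057 -0.037] w 13.2
[-0.1, 0.4, -24.4, -0.0, -0.03, -0.04]
[-0.1, 0.4, -24.4, -0.0, -0.03, -0.04]
[-0.1, 0.4, -24.4, -0.0, -0.03, -0.04]
[-0.1, 0.4, -24.4, -0.0, -0.03, -0.04]
```

View pics/d.png

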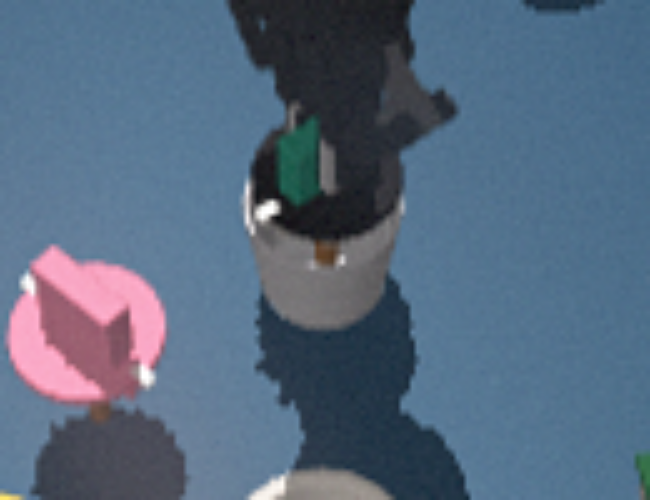

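```bash
python3 -c "
from h import *
p=proj('side',[[.5163,-.0372,.017],[.5163,-.0372,.037],[.516,-.0355-.0345,.06],[.516,-.0355-.03,.0]]);print((p-[215,205])*5)"
```

```text
[[324.92282682 259.34449398]
 [324.92138006 234.76822668]
 [339.34141107 266.87152115]
 [336.60637937 331.18750308]]
```

The brown bristles show at crop (325,250), inside the front rim (y≈267), which matches the predicted 235–259. The cup is untouched. Next I lift out and go to the jar.

Request:
jog_arm([
  [[0,0,-20,0,0,0,5],[0,0,-35,0,0,0,5],[0,0,-35,0,0,0,5],[0,0,-20,0,0,0,5]],
])

```text
clock: 7.15
eef_pos: [0.5144, -0.0368, 0.2042]
tool_rot: [-0.238, 0.971, 0.001, -0.004]
ft_force: [1.3, -0.5, -1.0]
grip_width: 0.0132
```

```bash
python3 plan.py .476 .249 .20 206.5 42
```

```text
t 7.15 pos [ 0.5144 -0.0368  0.2042] yaw 207.6 tilt 0.45 F [ 1.3 -0.5 -1. ] M [ 0.035 -0.085 -0.022] w 13.2
[-14.0, 38.7, 0.6, 0.02, -0.06, 0.15]
[-13.9, 38.8, 0.6, 0.02, -0.06, 0.15]
[-13.8, 38.8, 0.6, 0.02, -0.06, 0.15]
[-13.7, 38.8, 0.6, 0.02, -0.06, 0.15]
[-13.6, 38.9, 0.6, 0.02, -0.06, 0.15]
[-13.5, 38.9, 0.6, 0.02, -0.06, 0.15]
[-13.4, 38.9, 0.6, 0.02, -0.06, 0.15]
```

Request:
jog_arm([
  [[-9,25,-3,0,0,0.1,5],[-14,39,-2,0,0,0.2,5],[-14,39,0,0,0,0.2,5],[-14,39,0,0,0,0.2,5],[-14,39,0,0,0,0.2,5]],
])

```text
clock: 7.65
eef_pos: [0.4953, 0.1552, 0.2188]
tool_rot: [-0.225, 0.974, -0.002, 0.006]
ft_force: [0.3, 0.4, -0.6]
grip_width: 0.013
```

```bash
python3 plan.py .476 .249 .20 206.5 42
```

```text
t 7.65 pos [0.4953 0.1552 0.2188] yaw 206.0 tilt 0.67 F [ 0.3  0.4 -0.6] M [ 0.017 -0.067  0.005] w 13.0
[-7.8, 31.0, 6.2, -0.11, 0.2, -0.18]
[-8.0, 30.9, 6.2, -0.11, 0.2, -0.18]
[-8.1, 30.9, 6.2, -0.11, 0.2, -0.18]
```

Request:
jog_arm([
  [[-8,31,6,-0.1,0.2,-0.2,5],[-8,28,6,-0.1,0.2,-0.2,5],[-5,17,4,-0.1,0.2,0,5],[0,0,0,0,0,0,5],[0,0,0,0,0,0,5]],
])

```text
clock: 8.15
eef_pos: [0.4797, 0.2425, 0.206]
tool_rot: [-0.233, 0.972, 0.001, 0.004]
ft_force: [-0.6, -0.5, -1.3]
grip_width: 0.0131
```

```bash
python3 plan.py .476 .249 .17 206.5 42
```

```text
t 8.15 pos [0.4797 0.2425 0.206 ] yaw 207.0 tilt 0.43 F [-0.6 -0.5 -1.3] M [-0.043 -0.064  0.005] w 13.1
[0.6, 7.5, 36.0, 0.01, 0.43, 0.47]
```

Request:
jog_arm([
  [[0.5,6.5,12,0,0.4,0.5,5],[0,0,10,0,0,0,5],[0,0,0,0,0,0,5],[0,0,0,0,0,0,5]],
])

```text
clock: 8.55
eef_pos: [0.4768, 0.2459, 0.1827]
tool_rot: [-0.227, 0.974, -0.0, 0.0]
ft_force: [0.2, 0.4, -0.7]
grip_width: 0.0133
```

```bash
python3 plan.py .476 .249 .12 206.5 20; python3 -c "
from h import *
a=cv2.resize(camera('top')[175:235,170:250],None,fx=5,fy=5);b=cv2.resize(camera('side')[110:185,194:294],None,fx=4,fy=4)
cv2.imwrite('pics/j.png',np.hstack([a,b])[:,:,::-1])"
```

```text
t 8.55 pos [0.4768 0.2459 0.1827] yaw 206.2 tilt 0.04 F [ 0.2  0.4 -0.7] M [ 0.001  0.048 -0.009] w 13.3
[-0.2, 0.8, 15.7, -0.01, 0.01, -0.08]
[-0.2, 0.8, 15.7, -0.01, 0.01, -0.08]
[-0.2, 0.8, 15.7, -0.01, 0.01, -0.08]
[-0.2, 0.8, 15.7, -0.01, 0.01, -0.08]
```

View pics/j.png

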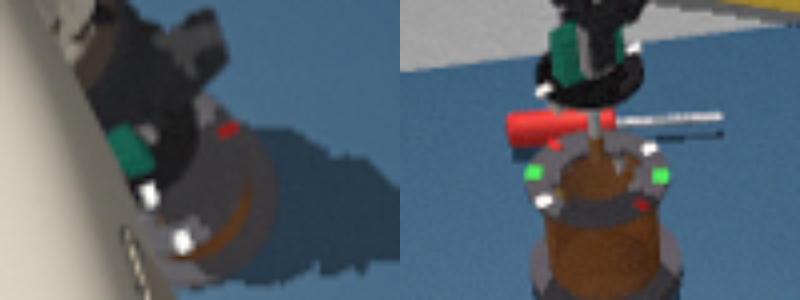

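The pointers show at side crop (545,90) and (633,48), with the brush above the opening. I'll check the held lid's pose.

```bash
python3 -c "
from m import *
pr('held','side',[(194+233/4,110+48/4),(194+145/4,110+90/4)],.178)"
```

```text
held side mid [0.4771 0.2446] len 0.0649 ang 27.2
```

Request:
jog_arm([
  [[-1,3,10,0,0,-0.3,5],[0,0,15,0,0,0,5],[0,0,10,0,0,0,5],[0,0,0,0,0,0,5]],
])

```text
clock: 9.05
eef_pos: [0.4774, 0.2494, 0.1465]
tool_rot: [-0.229, 0.973, 0.0, 0.002]
ft_force: [-0.6, 0.9, -1.5]
grip_width: 0.0133
```

```bash
python3 plan.py .476 .249 .10 206.5 20
```

```text
t 9.05 pos [0.4774 0.2494 0.1465] yaw 206.5 tilt 0.19 F [-0.6  0.9 -1.5] M [-0.038  0.026 -0.026] w 13.3
[0.5, 0.1, 15.5, -0.01, 0.06, -0.01]
[0.5, 0.1, 15.5, -0.01, 0.06, -0.01]
[0.5, 0.1, 15.5, -0.01, 0.06, -0.01]
```

Request:
jog_arm([
  [[1,0,12,0,0,0,5],[0,0,12,0,0,0,5],[0,0,0,0,0,0,5]],
])

```text
clock: 9.35
eef_pos: [0.4769, 0.2493, 0.1219]
tool_rot: [-0.229, 0.973, 0.0, 0.002]
ft_force: [0.7, 0.4, -0.9]
grip_width: 0.013
```

```bash
python3 plan.py .476 .249 .10 206.5 8
```

```text
t 9.35 pos [0.4769 0.2493 0.1219] yaw 206.5 tilt 0.23 F [ 0.7  0.4 -0.9] M [-0.005  0.042 -0.049] w 13.0
[0.4, 0.1, 7.3, -0.01, 0.08, -0.0]
[0.3, 0.1, 7.3, -0.01, 0.08, -0.0]
[0.3, 0.1, 7.3, -0.01, 0.08, -0.0]
```

Request:
jog_arm([
  [[1,0,5,0,0,0,5],[0,0,5,0,0,0,5],[0,0,4,0,0,0,5],[0,0,4,0,0,0,5]],
])

```text
clock: 9.75
eef_pos: [0.4773, 0.2495, 0.1043]
tool_rot: [-0.229, 0.973, 0.001, 0.004]
ft_force: [0.7, 0.5, -1.2]
grip_width: 0.0132
```

```bash
python3 plan.py .476 .249 .10 206.5 8
```

```text
t 9.75 pos [0.4773 0.2495 0.1043] yaw 206.5 tilt 0.42 F [ 0.7  0.5 -1.2] M [-0.029 -0.011  0.039] w 13.2
[1.4, 0.1, 4.3, -0.01, 0.42, -0.0]
```

No contact force, so the lugs are in the slots. I'll lower the flange onto the collar.

Request:
jog_arm([
  [[1,0,2,0,0.4,0,5],[0,0,2,0,0,0,5],[0,0,1,0,0,0,5]],
])

```text
clock: 10.05
eef_pos: [0.4763, 0.249, 0.1003]
tool_rot: [-0.229, 0.973, -0.0, 0.0]
ft_force: [-3.5, -1.8, 9.1]
grip_width: 0.0132
```

```bash
python3 plan.py .476 .249 .10 206.5 8
```

```text
t 10.05 pos [0.4763 0.249  0.1003] yaw 206.5 tilt 0.02 F [-3.5 -1.8  9.1] M [-0.344  0.647 -0.019] w 13.2
[0.3, 0.1, 0.3, -0.01, 0.01, -0.01]
```

Request:
jog_arm([
  [[0,0,0.3,0,0,4,5],[0,0,0.3,0,0,6,5],[0,0,0.3,0,0,6,5],[0,0,0.3,0,0,6,5],[0,0,0.3,0,0,5,5]],
])

```text
clock: 10.55
eef_pos: [0.4768, 0.2493, 0.1004]
tool_rot: [0.013, 1.0, 0.0, 0.001]
ft_force: [-0.6, -0.7, 0.4]
grip_width: 0.0129
```

```bash
python3 plan.py .476 .249 .10 166.5 8
```

```text
t 10.55 pos [0.4768 0.2493 0.1004] yaw 178.5 tilt 0.11 F [-0.6 -0.7  0.4] M [-0.169  0.21   0.114] w 12.9
[0.4, -0.1, 0.2, 0.02, 0.05, 5.99]
[0.4, -0.2, 0.2, 0.02, 0.05, 5.99]
```

Request:
jog_arm([
  [[0.5,0,0.5,0,0,5,5],[0,0,0.5,0,0,4,5],[0,0,0.5,0,0,1,5],[0,0,0.3,0,0,0,5]],
])

```text
clock: 10.95
eef_pos: [0.4769, 0.249, 0.1004]
tool_rot: [0.104, 0.995, 0.0, 0.002]
ft_force: [-1.0, 0.2, 1.5]
grip_width: 0.0131
```

```bash
python3 plan.py .476 .249 .10 166.5 8;  python3 -c "
from h import *
a=cv2.resize(camera('top')[175:235,170:250],None,fx=5,fy=5);b=cv2.resize(camera('side')[120:180,204:284],None,fx=5,fy=5)
cv2.imwrite('pics/v.png',np.hstack([a,b])[:,:,::-1])"
```

```text
t 10.95 pos [0.4769 0.249  0.1004] yaw 168.1 tilt 0.21 F [-1.   0.2  1.5] M [-0.166  0.302  0.081] w 13.1
[0.8, -0.2, 0.4, 0.06, 0.2, 1.61]
```

View pics/v.png

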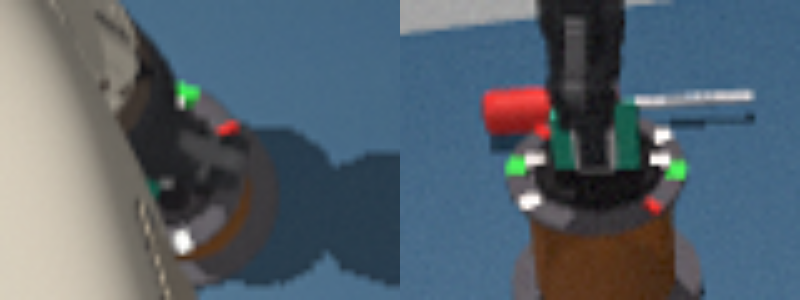

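The pointers are at side crop (535,159) and (660,159), each beside its green mark, at (517,167) and (677,169).

```bash
python3 -c "
from m import *
pr('ptr','side',[(204+260/5,120+159/5),(204+135/5,120+159/5)],.096)
pr('grn','side',[(204+277/5,120+169/5),(204+117/5,120+167/5)],.09)"
```

```text
ptr side mid [0.4769 0.2482] len 0.0646 ang 168.5
grn side mid [0.4762 0.2482] len 0.0832 ang 167.5
```

Request:
jog_arm([
  [[0.5,0,0.7,0,0,1.5,5],[0,0,0.5,0,0,0.2,5],[0,0,0.5,0,0,0.2,5]],
])

```text
clock: 11.35
eef_pos: [0.4769, 0.249, 0.1003]
tool_rot: [0.12, 0.993, 0.0, 0.003]
ft_force: [-2.4, -0.7, 5.3]
grip_width: 0.013
```

```bash
python3 plan.py .476 .249 .10 166.5 8
```

```text
t 11.35 pos [0.4769 0.249  0.1003] yaw 166.2 tilt 0.33 F [-2.4 -0.7  5.3] M [-0.354  0.581  0.193] w 13.0
[0.9, -0.2, 0.3, 0.08, 0.31, -0.33]
```

Request:
jog_arm([
  [[0,0,0.5,0,0,0,5],[0,0,0.5,0,0,0.1,5],[0,0,0.5,0,0,0.1,5]],
])

```text
clock: 11.65
eef_pos: [0.4769, 0.249, 0.1004]
tool_rot: [0.122, 0.993, 0.001, 0.003]
ft_force: [-1.5, -1.0, 5.5]
grip_width: 0.0131
```

```bash
python3 plan.py .476 .249 .10 166.5 8;  python3 -c "
from h import *
a=camera('top').copy();b=cv2.resize(camera('side')[130:170,224:264],None,fx=12,fy=12,interpolation=cv2.INTER_CUBIC)
cv2.imwrite('pics/v2.png',np.hstack([b,cv2.resize(a[180:260,280:340],(320,480))])[:,:,::-1])"; python3 plan.py .476 .249 .10 166.5 8|head -1
```

```text
t 11.65 pos [0.4769 0.249  0.1004] yaw 166.0 tilt 0.38 F [-1.5 -1.   5.5] M [-0.36   0.574  0.193] w 13.1
[0.9, -0.2, 0.4, 0.12, 0.36, -0.51]
t 11.75 pos [0.4769 0.249  0.1004] yaw 166.0 tilt 0.38 F [-2.7 -1.6  4.6] M [-0.365  0.642  0.204] w 13.3
```

View pics/v2.png

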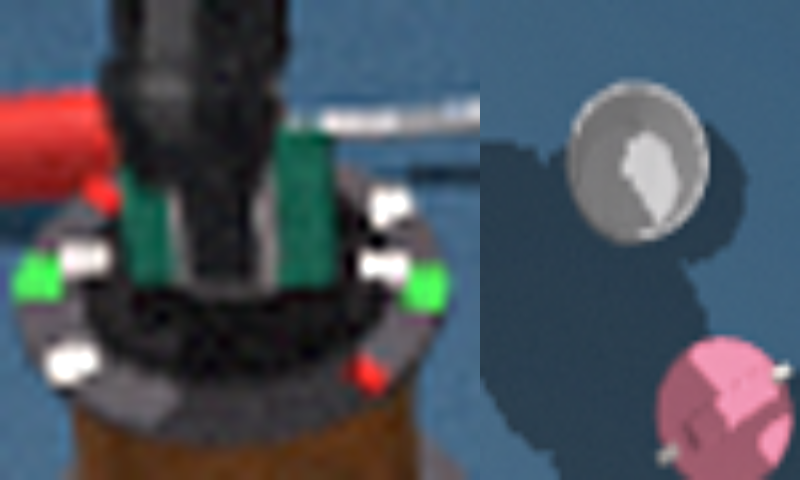

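The pointers at (85,258) and (385,266) line up with the green marks at (38,278) and (427,286). The cup is upright in its place. I'll check the angle numerically, then hand in while still gripping.

```bash
python3 -c "
from m import *
q=lambda x,y:(224+x/12,130+y/12)
pr('ptr','side',[q(385,266),q(85,258)],.096);pr('grn','side',[q(427,286),q(38,278)],.09)
job_done()"
```

```text
ptr side mid [0.4771 0.2481] len 0.0648 ang 166.2
grn side mid [0.4762 0.2486] len 0.0844 ang 166.8
the job is handed in; nothing more can be done
```

The job is handed in at about 11.8 s, with the lid still gripped and down on the jar. I took the lid off the stand, dipped the bristles in the cup, and put the lid in the jar at the white marks. I then turned it about 40° clockwise to the green marks.

- **Angle:** in the last picture the pointers stood at 166.2° and the green marks at 166.8°, so they agree within about 1°. The tool yaw read 166.0°. That is well short of the 66° plungers and the lock.
- **Seating:** the flange is on the collar, with about 5 N down and about 0.2 N m at the wrist. That is more than the 0.12 N m the ring was said to need. I put the rest down to friction, but did not check it.
- **Dip:** the bristles showed inside the cup in the side view, with the tip about 17 mm above the bench by calculation.
- **Surroundings:** the cup was upright in its place in the last picture. The arm never went near the reel, board or screwdriver. I did not measure their positions again at the end.

No check failed.

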